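# Set the volume and hold the talk key of a hall paging desk

### The job

Make the sports hall's paging desk live for an announcement: turn the black volume knob clockwise until its white pointer lines up with the orange marker beside it, and only then press the green talk key and keep it held right down, without leaning on it with 25 N or more. Leave the red and yellow keys unpressed (they swap places with the green one from day to day) and do not disturb the water bottle, the computer mouse or the stopwatch. Finish while still holding the green key down: do not let go of it.

Things in the scene. Friction and masses are not known exactly. Their poses are not given: they have to be found in the camera images.
- console: Paging console fixed to the desk: a grey box 200 (x) x 300 (y) x 50 mm high with a flat grey deck at z = 50 mm; origin at the centre of its underside, +z up, +x away from the operator, turned up to 0.3 rad about the vertical. The volume knob is at its (x 35, y -90) mm; the three square keys stand in a row at x -45, y -20, 40 and 100 mm, in any order. A gooseneck microphone rises from the corner at (75, 125) mm, leaning to (24, 172) mm, its top 225 mm above the desk.
- volume (a joint): Angle of the volume knob (rad), 0 to 4.71, growing as it is turned CLOCKWISE seen from above; it stays where it is left (friction about 0.04 N m). It needs between 0.6 and 2.0 rad of clockwise turn.
- volume_grip (a point): Point on the vertical axis of the knob, 26 mm above the console's deck, in the middle of its upright grip bar. The bar is 14 mm thick, 50 mm long, and runs from 9 to 36 mm above the deck, on a round skirt of 64 mm diameter whose top is 9 mm above the deck. Its long direction is that of the pointer: pinch it across its 14 mm from above.
- volume_pointer (a point): Outer tip of the knob's white pointer, on the skirt's top, 32 mm from the knob's axis, along the bar's length. It turns with the knob.
- volume_mark (a point): Inner tip of the orange marker (13 x 7 mm, flat, on a thin pale grey ring round the knob), 34 mm from the knob's axis, 3 mm above the deck. The marker stays put during the job. When the pointer points straight at it the two tips are 2 mm apart seen from above.
- talk_key (a joint): Travel of the green talk key (m): 0 up, 0.012 at the stop, moving straight down; its spring takes 3 N to start and 9 N at the stop, and lifts it again when let go.
- talk_top (a point): Centre of the top face of the green talk key. Its 34 mm square cap stands 26 mm proud of the deck (cap 18 mm thick) with at least 26 mm clear to the next cap; it goes down with the key.
- alarm_key (a joint): Travel of the red alarm key (m), 0 up, 0.012 at the stop; same spring. Not to be pressed.
- alarm_top (a point): Centre of the top face of the red alarm key. Its 34 mm square cap stands 26 mm proud of the deck (cap 18 mm thick) with at least 26 mm clear to the next cap; not to be pressed.
- chime_key (a joint): Travel of the yellow chime key (m), 0 up, 0.012 at the stop; same spring. Not to be pressed.
- chime_top (a point): Centre of the top face of the yellow chime key. Its 34 mm square cap stands 26 mm proud of the deck (cap 18 mm thick) with at least 26 mm clear to the next cap; not to be pressed.
- bottle: Translucent water bottle with a blue cap, 64 mm diameter, 200 mm high, standing loose on the desk to the right of the console; origin at the centre of its underside, +z up its axis. Leave alone.
- mouse: Blue computer mouse, 100 x 60 x 34 mm, loose on the desk to the left of the console; origin at the centre of its underside. Leave alone.
- stopwatch: Yellow stopwatch, 56 mm diameter, 16 mm thick, lying loose on the desk on the robot's side of the console; origin at the centre of its underside. Leave alone.

How it is judged:
By the outcome, as a careful person would: the job done as asked, in the order asked, and still so for the second after the job is handed in, while the arm keeps its last pose, push and grip.
It also fails if it takes over 56 s, if anything falls off the work surface, if the arm or the gripper's body presses on something with over 40 N, if the wrist force passes 120 N, or if a joint passes its speed limit or range.

### The arm

A 6-joint arm with a two-finger parallel gripper is mounted at the origin on the work surface. World frame = base frame: x ahead of the robot, y to its left, z up, the work surface at z = 0. Lengths are in m, angles in rad, forces in N, time in s.
With the tool pointing down it reaches from about 0.375 to 0.9 m from the base axis. Payload 3.1 kg.
Tool frame: the origin (TCP) lies at the very end of the fingers, on their centre line; the grasp point (between the pads) lies 19 mm behind it; z points along the fingers, y is the line along which they close (so a half turn about z gives the same grasp; the last joint's range is limited). The gripper opens to 87 mm and grips with 3 to 60 N. Pads are 19 mm wide; open, the fingers measure 117 mm over their backs; the gripper's body (75 mm by 190 mm) begins 51 mm behind the grasp point.
Start: joints at [1.01, 0.527, 1.433, -0, 1.181, -0.178], TCP at [0.233, 0.58, 0.195] pointing down, gripper open.
Joint ranges: [-3.08, 3.08], [-0.75, 2.2], [0.22, 2.44], [-1.43, 4.57], [0, 2.65], [-2.85, 2.85]. Speed limits (rad/s): [2.79, 2.79, 3.14, 3.14, 3.14, 3.14].

### API

Orientations are given as a unit quaternion [x, y, z, w].
In Python, from rig import status, viewer, robot gives the robot as it stands.
- The arm moves only by the tool arm_command, never from a script. Its arguments are lists of equal length, an entry for each row: "delta_rot": the turn, a rotation vector about the tool's x, y, z in degrees, a list of three; "delta_pos": the shift along the tool's x, y, z in m, a list of three; "gripper": the closure, from -1 (fully open) to 1 (shut). In form: {"delta_rot": [[rx, ry, rz], ...], "delta_pos": [[dx, dy, dz], ...], "gripper": [gripper, ...]}. A call has 1 to 12 rows; each row is the pose to reach, as a shift and turn from the pose commanded when the call began, along the tool's axes at that moment; what a row does not reach only later rows make up. A row lasts 1/12 s, in which the tool goes at most 41.7 mm and 7.16 degrees, less where a joint would pass 70% of its speed; a pose out of reach is approached as far as the arm can. A call with a gripper value outside its range is refused whole. The fingers move at their own pace and stop on an object; "grip_force" is the grip in N (left out, the last holds). Time passes only in rows, so rows that repeat a pose let the fingers close. It gives the time, the measured TCP pose, the force, the opening and the grip force at its end, in the units of the state.
- status.get_obs(): the state, without advancing time (a new reading comes with each control period).
- viewer.camera(name): name is "side" or "top" or "wrist"; returns a dict with "pixels" (384x512x3 uint8, blue, green, red), "fx", "fy", "cx", "cy" (pixels), "pose" (4x4, takes a point from camera to world coordinates); the wrist camera has in their place "mount" (4x4, takes a point from camera to tool coordinates, whose origin is the TCP and whose axes are the flange's). Camera axes: x right, y down, z forward; pixel columns grow to the right and rows downward; lengths in m; the calibration is good to about 2 mm. A picture is of the moment at which its call begins: read the wrist's pose just before it. There is no depth.
- robot.hand_in(): hands the job in; it is judged then, once.
The state is a dict: "time": time; "q": joint angles; "joint_velocities": joint speeds; "joint_torque": joint torques, N m; "position": TCP position; "tool_rot": TCP orientation; "ft_force": force on the tool from outside, world axes, zero at the start; "moment": the same for the moment, N m; "grip_width": finger opening in m; "grip_force": force on a finger pad.
Only numpy, scipy, OpenCV 4.12 (cv2) and the standard library are available. Lean on these libraries where they do the work, as an engineer would, in place of code of your own. Each camera call takes 0.05 s, during which the arm holds its last target. There are 200 camera calls.

## Working session

There is one attempt and no reset: what is moved stays moved. The work goes in short steps, Python scripts to look and compute and a tool call to move; the robot and the scene stay as the last step left them, time stands still between calls to the robot, and variables do not carry over. Pictures are saved under pics/ and viewed, at most 10 in all, crops included, and the job is handed in when it is done.

Besides the shell and the picture viewer there is one more tool, called by a JSON object that holds its "api" and its "payload", one argument or row to a line. arm_command: Moves the arm, as the interface text tells. Its arguments: {"type":"object","properties":{"delta_rot":{"type":"array","items":{"type":"array","items":{"type":"number"}}},"delta_pos":{"type":"array","items":{"type":"array","items":{"type":"number"}}},"gripper":{"type":"array","items":{"type":"number"}},"grip_force":{"type":"number"}},"required":["delta_rot","delta_pos","gripper"]}

```bash
mkdir -p pics; cat > h.py <<'E'
import numpy as np, cv2
from scipy.spatial.transform import Rotation as R
from rig import status, viewer, robot
def cam(name):
    o=status.get_obs(); c=viewer.camera(name)
    if name=="wrist":
        T=np.eye(4);T[:3,:3]=R.from_quat(o["tool_rot"]).as_matrix();T[:3,3]=o["position"];c["pose"]=T@c["mount"]
    return c
def px2w(c,u,v,z):
    P=np.array(c["pose"]); d=P[:3,:3]@np.array([(u-c["cx"])/c["fx"],(v-c["cy"])/c["fy"],1]); o=P[:3,3]
    return o+d*(z-o[2])/d[2]
def w2px(c,p):
    q=np.linalg.inv(c["pose"])@np.append(p,1); return c["fx"]*q[0]/q[2]+c["cx"],c["fy"]*q[1]/q[2]+c["cy"]
E
python3 - <<'E'
from h import *
o=status.get_obs(); print(o)
for n in("top","side"):
    c=cam(n); np.savez(n+".npz",**c); cv2.imwrite(f"pics/{n}0.png",c["pixels"]); print(n,c["fx"],c["cx"],c["cy"],np.round(c["pose"],3))
    
E
```

```text
{'time': 0.0, 'q': array([ 1.01047890e+00,  5.28452411e-01,  1.43386224e+00,  8.05623398e-06,
        1.18136094e+00, -1.78512016e-01]), 'joint_velocities': array([-0.0007337 , -0.00020176, -0.00124581,  0.00012546, -0.00206367,
        0.00091618]), 'joint_torque': array([ 3.71800979e-04, -4.40041566e+01, -1.76591778e+01,  6.34295843e-02,
        5.80646074e-02, -1.50709484e-04]), 'position': array([0.23244187, 0.57935437, 0.19429286]), 'tool_rot': array([ 1.89746682e-01,  9.81832528e-01, -9.69867589e-04, -3.79517398e-04]), 'ft_force': array([ 0.20924793,  0.21490979, -0.29210154]), 'moment': array([-0.00060253,  0.00793212, -0.0557024 ]), 'grip_force': 0.0, 'grip_width': 0.08658279561743329}
top 398.535036834047 252.88606269692414 189.09531047457736 [[ 0.01  -0.996  0.088  0.439]
 [-1.    -0.009  0.01   0.005]
 [-0.01  -0.088 -0.996  1.129]
 [ 0.     0.     0.     1.   ]]
side 406.54034878789076 258.67993203387977 188.69558857945842 [[ 0.723 -0.539  0.432  0.1  ]
 [-0.691 -0.564  0.452 -0.431]
 [-0.    -0.625 -0.78   0.863]
 [ 0.     0.     0.     1.   ]]
```

View pics/top0.png

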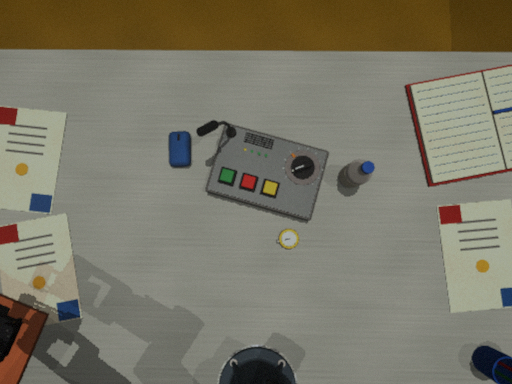

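The top view shows the console in the middle, with green at (228,176), red at (249,182), yellow at (271,188) and the knob at (302,167). The bottle is at (360,172), the mouse at (179,149) and the stopwatch at (288,238).

```bash
cat >> h.py <<'E'
def blob(img,near,r,f):
    h=cv2.cvtColor(img,cv2.COLOR_BGR2HSV).astype(int); m=f(h[...,0],h[...,1],h[...,2])
    yy,xx=np.mgrid[:384,:512]; m&=np.hypot(xx-near[0],yy-near[1])<r
    return xx[m].mean(),yy[m].mean(),m.sum()
G=lambda h,s,v:(h>45)&(h<85)&(s>120)&(v>60)
RD=lambda h,s,v:((h<6)|(h>174))&(s>150)&(v>60)
Y=lambda h,s,v:(h>20)&(h<34)&(s>140)&(v>60)
E
python3 - <<'E'
from h import *
c=dict(np.load("top.npz")); im=c["pixels"]
pw=[]
for n,f in((( 228,176),G),((249,182),RD),((271,188),Y)):
    u,v,k=blob(im,n,14,f); w=px2w(c,u,v,.076); pw.append(w[:2]); print(u,v,k,w)
l=np.array([[-.045,.1],[-.045,.04],[-.045,-.02]]);pw=np.array(pw)
a=l-l.mean(0);b=pw-pw.mean(0)
th=np.arctan2((a[:,0]*b[:,1]-a[:,1]*b[:,0]).sum(),(a*b).sum()); Rm=np.array([[np.cos(th),-np.sin(th)],[np.sin(th),np.cos(th)]])
t=pw.mean(0)-Rm@l.mean(0); print("th",th,"t",t,"knob",Rm@[.035,-.09]+t, "mic",Rm@[.024,.172]+t,Rm@[.075,.125]+t)
print("bottle",px2w(c,368,168,.2))
cr=im[110:230,190:350]; cv2.imwrite("pics/crop0.png",cv2.resize(cr,(800,600),interpolation=cv2.INTER_CUBIC))
E
```

```text
226.52631578947367 175.05921052631578 152 [0.56866735 0.08685795 0.076     ]
248.1301775147929 181.19526627218934 169 [0.55277491 0.02915272 0.076     ]
269.90058479532166 187.24561403508773 171 [ 0.53717479 -0.02877512  0.076     ]
th -0.2659000330619 t [ 0.58577978 -0.02134074] knob [ 0.59589975 -0.11737504] mic [0.65413411 0.13830789] [0.69099123 0.07955797]
bottle [ 0.57308039 -0.2543425   0.2       ]
```

View pics/crop0.png

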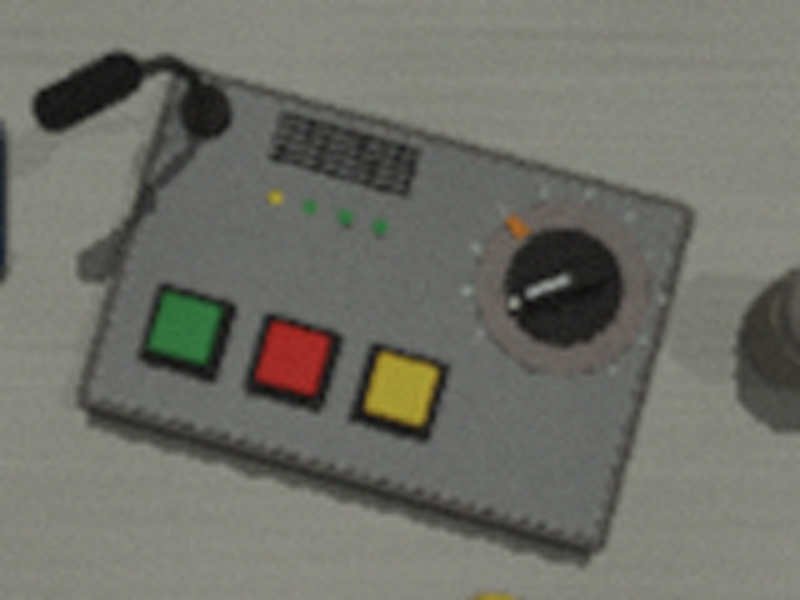

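The crop shows the white pointer tip at about (512,303) and the inner tip of the orange marker at about (525,236). The clockwise turn from one to the other is roughly 55°.

```bash
cat >> h.py <<'E'
def togo(p,yaw_y):
    """shift in tool axes to world p, and tool z turn (deg) to bring tool y to yaw"""
    o=status.get_obs(); M=R.from_quat(o["tool_rot"]).as_matrix()
    cur=np.degrees(np.arctan2(M[1,1],M[0,1])); d=(cur-yaw_y+90)%180-90
    print("pos",np.round(o["position"],4),"yaw",round(cur,1),"tilt",np.round(M[:,2],4),"shift",np.round(M.T@(np.array(p)-o["position"]),4),"turn",round(d,1),"t",o["time"])
E
python3 - <<'E'
from h import *
c=dict(np.load("top.npz"))
f=lambda u,v:(190+u/5,110+v/5)
k=np.array([.5959,-.1174])
print("knob px",w2px(c,[*k,.059]),w2px(c,[*k,.086]))
a=[]
for u,v,z in((512,303,.059),(517,227,.053)):
    w=px2w(c,*f(u,v),z)[:2]-k; a.append(np.degrees(np.arctan2(w[1],w[0]))); print(w,a[-1],np.hypot(*w))
togo([*k,.30],a[0]-90)
E
```

```text
knob px (np.float64(302.6086767330925), np.float64(166.52072657779186)) (np.float64(303.78219991136984), np.float64(165.04271826213485))
[-0.01137293  0.02757238] 112.41495667627362 0.029825820879498664
[0.03126353 0.0243814 ] 37.94949736038642 0.03964670184932503
pos [0.2324 0.5794 0.1944] yaw 68.1 tilt [-0.0011 -0.0017 -1.    ] shift [-0.5969 -0.5114 -0.1049] turn 45.7 t 0.1
```

{"api": "arm_command", "payload": {
  "delta_rot": [
    [0, 0, 0],
    [0, 0, 0],
    [0, 0, 0],
    [0, 0, 6],
    [0, 0, 12],
    [0, 0, 18],
    [0, 0, 24],
    [0, 0, 30],
    [0, 0, 36],
    [0, 0, 42],
    [0, 0, 46],
    [0, 0, 46]
  ],
  "delta_pos": [
    [0, 0, -0.04],
    [0, 0, -0.08],
    [0, 0, -0.12],
    [-0.03, -0.025, -0.12],
    [-0.06, -0.05, -0.12],
    [-0.09, -0.075, -0.12],
    [-0.12, -0.1, -0.12],
    [-0.15, -0.125, -0.12],
    [-0.18, -0.15, -0.12],
    [-0.21, -0.175, -0.12],
    [-0.24, -0.205, -0.12],
    [-0.27, -0.23, -0.12]
  ],
  "gripper": [-1, -1, -1, -1, -1, -1, -1, -1, -1, -1, -1, -1]
}}

```text
time: 1.1
position: [0.3973, 0.2638, 0.3149]
tool_rot: [0.559, 0.829, -0.001, -0.0]
ft_force: [0.9, -0.9, 0.1]
grip_width: 0.087
grip_force: 0.0
```

```bash
python3 -c "
from h import *
togo([.5959,-.1174,.26],22.4)"
```

```text
pos [0.3973 0.2638 0.3149] yaw 22.0 tilt [-1.2e-03 -5.0e-04 -1.0e+00] shift [-0.4279  0.0413  0.0549] turn -0.4 t 1.1
```

{"api": "arm_command", "payload": {
  "delta_rot": [
    [0, 0, 0],
    [0, 0, 0],
    [0, 0, 0],
    [0, 0, 0],
    [0, 0, 0],
    [0, 0, 0],
    [0, 0, 0],
    [0, 0, 0],
    [0, 0, 0],
    [0, 0, 0],
    [0, 0, 0],
    [0, 0, 0]
  ],
  "delta_pos": [
    [-0.04, 0.004, 0],
    [-0.08, 0.008, 0],
    [-0.12, 0.012, 0],
    [-0.16, 0.016, 0],
    [-0.2, 0.02, 0],
    [-0.24, 0.024, 0],
    [-0.28, 0.028, 0],
    [-0.32, 0.032, 0],
    [-0.36, 0.036, 0.02],
    [-0.4, 0.04, 0.04],
    [-0.428, 0.041, 0.055],
    [-0.428, 0.041, 0.055]
  ],
  "gripper": [-1, -1, -1, -1, -1, -1, -1, -1, -1, -1, -1, -1]
}}

```text
time: 2.1
position: [0.5971, -0.1208, 0.2552]
tool_rot: [0.56, 0.828, -0.002, -0.002]
ft_force: [-0.1, 0.8, -0.0]
grip_width: 0.0866
grip_force: 0.0
```

```bash
python3 -c "
from h import *
togo([.5959,-.1174,.26],22.4)
c=cam('wrist'); np.savez('w1.npz',**c); print(w2px(c,[.5959,-.1174,.059]),c['mount'])
cv2.imwrite('pics/w1.png',c['pixels'])"
```

```text
pos [ 0.5971 -0.1208  0.2552] yaw 21.8 tilt [-5.2e-03 -7.0e-04 -1.0e+00] shift [ 0.0037  0.0001 -0.0048] turn -0.6 t 2.1
(np.float64(252.88617602003896), np.float64(159.37909284493696)) [[ 1.12809488e-03 -9.58341408e-01 -2.85622955e-01  7.90536223e-02]
 [ 9.99998923e-01  8.12966720e-04  1.22186957e-03  6.15279086e-05]
 [-9.38766252e-04 -2.85624026e-01  9.58341293e-01 -1.89765992e-01]
 [ 0.00000000e+00  0.00000000e+00  0.00000000e+00  1.00000000e+00]]
```

View pics/w1.png

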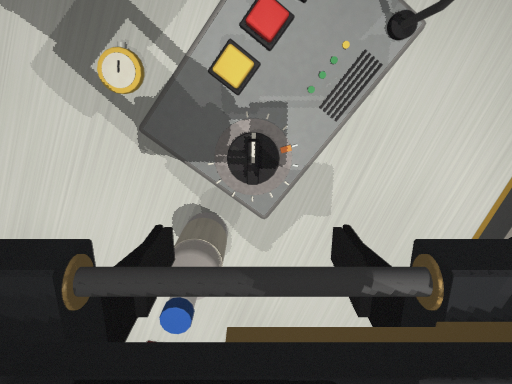

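The wrist view shows the knob at about (252,158), its pointer running up to about (252,135) and the orange marker at about (287,149). The bottle is clear of the bar line. I'll enlarge it.

```bash
python3 -c "
from h import *
c=dict(np.load('w1.npz')); im=c['pixels'][105:210,185:325]
cv2.imwrite('pics/w1c.png',cv2.resize(im,(800,600),interpolation=cv2.INTER_CUBIC))
k=np.array([.5959,-.1174])
for n,r,z in(('skirt',.032,.059),):
  print([tuple(np.round((np.array(w2px(c,[k[0]+r*np.cos(t),k[1]+r*np.sin(t),z]))-[185,105])*800/140)) for t in np.arange(0,6.28,np.pi/4)])
h=cv2.cvtColor(c['pixels'],cv2.COLOR_BGR2HSV)
u,v,n=blob(c['pixels'],(287,149),12,lambda h,s,v:(h>5)&(h<20)&(s>150)&(v>100)); w=px2w(c,u,v,.053)[:2]-k; print(u,v,n,w,np.degrees(np.arctan2(w[1],w[0])))
"
```

```text
[(np.float64(527.0), np.float64(366.0)), (np.float64(528.0), np.float64(252.0)), (np.float64(445.0), np.float64(170.0)), (np.float64(327.0), np.float64(171.0)), (np.float64(247.0), np.float64(255.0)), (np.float64(250.0), np.float64(368.0)), (np.float64(333.0), np.float64(446.0)), (np.float64(446.0), np.float64(445.0))]
285.45454545454544 148.56363636363636 55 [0.03225891 0.02614093] 39.01949549285628
```

View pics/w1c.png

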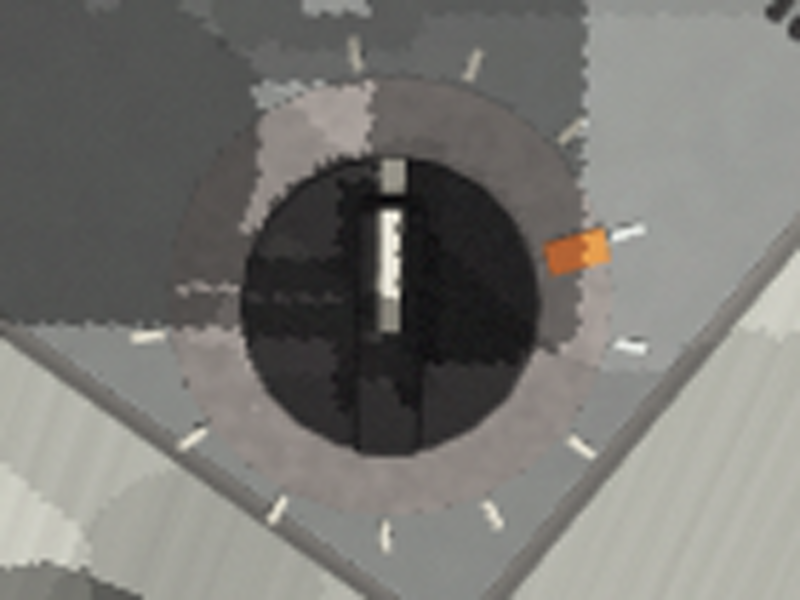

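The crop shows the skirt circle centred at (390.5,305), the pointer tip at (393,158) and the marker centred at (577,252).

```bash
python3 -c "
from h import *
c=dict(np.load('w1.npz'))
g=lambda u,v,z:px2w(c,185+u/5.714,105+v/5.714,z)[:2]
k=g(390.5,305,.059);print('knob',k)
a=[]
for u,v,z in((393,158,.059),(577,252,.053),(548,258,.053)):
  w=g(u,v,z)-k;a.append(np.degrees(np.arctan2(w[1],w[0])));print(a[-1],np.hypot(*w))
print('turn cw',a[0]-a[1])
togo([*k,.066],a[0]-90)
"
```

```text
knob [ 0.59595196 -0.116053  ]
110.9713459474111 0.030868626170307063
36.45673131719431 0.041109896740837995
36.946809618773386 0.034829244713257185
turn cw 74.51461463021678
pos [ 0.5962 -0.1178  0.2567] yaw 21.9 tilt [-0.0054  0.0017 -1.    ] shift [0.0011 0.0013 0.1907] turn 0.9 t 2.15
```

{"api": "arm_command", "payload": {
  "delta_rot": [
    [0, 0, 1],
    [0, 0, 1],
    [0, 0, 1],
    [0, 0, 1],
    [0, 0, 1],
    [0, 0, 1],
    [0, 0, 1],
    [0, 0, 1]
  ],
  "delta_pos": [
    [0.001, 0.001, 0.03],
    [0.001, 0.001, 0.06],
    [0.001, 0.001, 0.09],
    [0.001, 0.001, 0.12],
    [0.001, 0.001, 0.14],
    [0.001, 0.001, 0.15],
    [0.001, 0.001, 0.15],
    [0.001, 0.001, 0.15]
  ],
  "gripper": [-0.3, -0.3, -0.3, -0.3, -0.3, -0.3, -0.3, -0.3],
  "grip_force": 15
}}

```text
time: 2.82
position: [0.5977, -0.1132, 0.1109]
tool_rot: [0.565, 0.825, 0.0, 0.0]
ft_force: [-0.0, -0.3, 0.0]
grip_width: 0.0569
grip_force: 0.0
```

```bash
python3 -c "
from h import *
togo([.59595,-.11605,.065],21)"
```

```text
pos [ 0.5977 -0.1132  0.1109] yaw 21.2 tilt [ 4.e-04  0.e+00 -1.e+00] shift [-0.002  -0.0027  0.0459] turn 0.2 t 2.8167
```

{"api": "arm_command", "payload": {
  "delta_rot": [
    [0, 0, 0],
    [0, 0, 0],
    [0, 0, 0],
    [0, 0, 0],
    [0, 0, 0],
    [0, 0, 0]
  ],
  "delta_pos": [
    [-0.002, -0.0027, 0.012],
    [-0.002, -0.0027, 0.024],
    [-0.002, -0.0027, 0.036],
    [-0.002, -0.0027, 0.0455],
    [-0.002, -0.0027, 0.0455],
    [-0.002, -0.0027, 0.0455]
  ],
  "gripper": [-0.3, -0.3, -0.3, -0.3, -0.3, -0.3]
}}

```text
time: 3.32
position: [0.5952, -0.1164, 0.0641]
tool_rot: [0.566, 0.825, -0.0, -0.001]
ft_force: [-0.5, 0.4, -0.1]
grip_width: 0.0565
grip_force: 0.0
```

```bash
python3 -c "
from h import *
togo([.59595,-.11605,.065],21); print(status.get_obs()['ft_force'])"
```

```text
pos [ 0.5952 -0.1164  0.0641] yaw 21.1 tilt [-1.4e-03  6.0e-04 -1.0e+00] shift [ 0.      0.0008 -0.0009] turn 0.1 t 3.3167
[-0.48767528  0.37358078 -0.10326978]
```

{"api": "arm_command", "payload": {
  "delta_rot": [
    [0, 0, 0],
    [0, 0, 0],
    [0, 0, 0],
    [0, 0, 0],
    [0, 0, 0],
    [0, 0, 0],
    [0, 0, 0],
    [0, 0, 0]
  ],
  "delta_pos": [
    [0, 0.0005, -0.0005],
    [0, 0.0005, -0.0005],
    [0, 0.0005, -0.0005],
    [0, 0.0005, -0.0005],
    [0, 0.0005, -0.0005],
    [0, 0.0005, -0.0005],
    [0, 0.0005, -0.0005],
    [0, 0.0005, -0.0005]
  ],
  "gripper": [1, 1, 1, 1, 1, 1, 1, 1],
  "grip_force": 25
}}

```text
time: 3.98
position: [0.5961, -0.1165, 0.0653]
tool_rot: [0.566, 0.825, 0.0, 0.0]
ft_force: [-0.7, 0.6, -0.2]
grip_width: 0.011
grip_force: 0.0
```

{"api": "arm_command", "payload": {
  "delta_rot": [
    [0, 0, 0],
    [0, 0, 0]
  ],
  "delta_pos": [
    [0, 0, 0],
    [0, 0, 0]
  ],
  "gripper": [1, 1]
}}

```text
time: 4.15
position: [0.5961, -0.1165, 0.0653]
tool_rot: [0.566, 0.825, -0.0, -0.0]
ft_force: [0.5, -0.7, -0.3]
grip_width: 0.0021
grip_force: 0.0
```

```bash
python3 -c "
from h import *
togo([.59595,-.11605,.065],21)
c=cam('side'); u,v=w2px(c,[.596,-.116,.07]); u=int(u);v=int(v);print(u,v); cv2.imwrite('pics/s1.png',cv2.resize(c['pixels'][v-75:v+75,u-100:u+100],(800,600),interpolation=cv2.INTER_CUBIC))"
```

```text
pos [ 0.5961 -0.1165  0.0653] yaw 21.1 tilt [-0.  0. -1.] shift [0.0004 0.     0.0003] turn 0.1 t 4.15
317 209
```

View pics/s1.png

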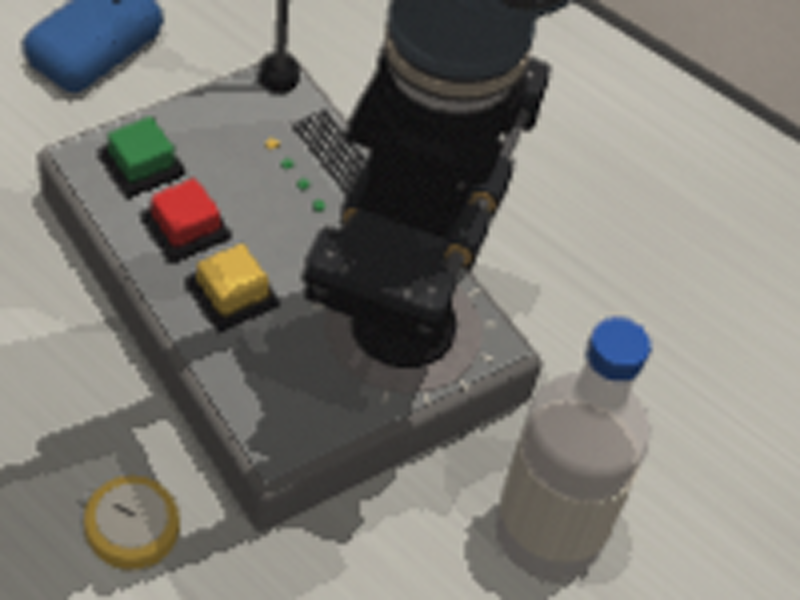

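The side view shows the closed gripper over the knob, but the fingers and bar are all black and can't be told apart. The width of 2 mm suggests nothing is gripped, so I'll look at it brightened.

```bash
python3 -c "
from h import *
print(status.get_obs()['grip_width'],status.get_obs()['grip_force'])
c=cam('side'); u,v=317,209; a=cv2.resize(c['pixels'][v-35:v+40,u-40:u+60],(400,300),interpolation=cv2.INTER_CUBIC)
w=cam('wrist'); print(w2px(w,[.596,-.116,.065])); b=cv2.resize(w['pixels'],(400,300))
t=cam('top'); uu,vv=map(int,w2px(t,[.596,-.116,.065])); d=cv2.resize(t['pixels'][vv-35:vv+40,uu-50:uu+50],(400,300),interpolation=cv2.INTER_CUBIC)
x=np.vstack([np.hstack([a,b]),np.hstack([d,cv2.resize(w['pixels'][150:384,100:412],(400,300))])])
cv2.imwrite('pics/m.png',(255*(x/255.)**.45).astype(np.uint8))"
```

```text
0.0016174537266935285 0.0
(np.float64(251.9881411059929), np.float64(223.7257860571248))
```

View pics/m.png

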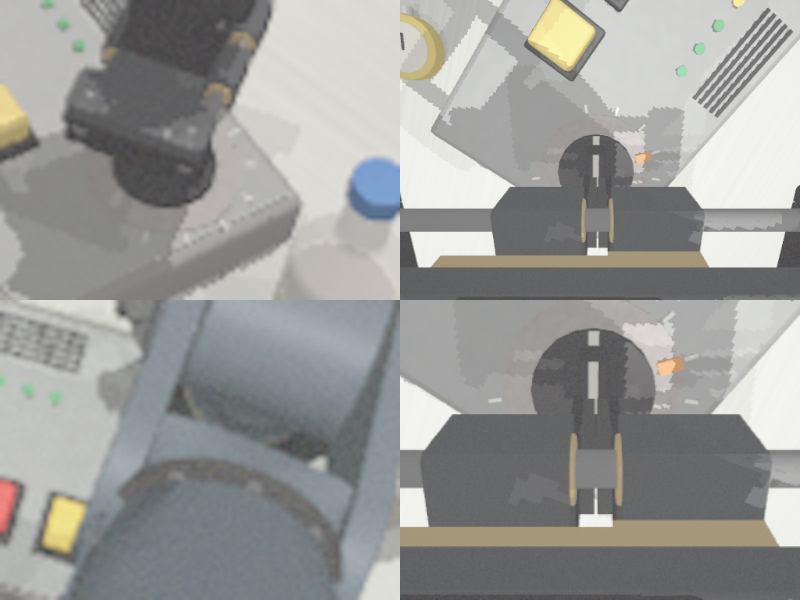

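The wrist view shows the two fingers closed on either side of the bar with about a bar's width between them. The width and force readings look faulty. I'll turn partway and check.

{"api": "arm_command", "payload": {
  "delta_rot": [
    [0, 0, 5],
    [0, 0, 10],
    [0, 0, 15],
    [0, 0, 20],
    [0, 0, 25],
    [0, 0, 30],
    [0, 0, 30],
    [0, 0, 30]
  ],
  "delta_pos": [
    [0, 0, 0],
    [0, 0, 0],
    [0, 0, 0],
    [0, 0, 0],
    [0, 0, 0],
    [0, 0, 0],
    [0, 0, 0],
    [0, 0, 0]
  ],
  "gripper": [1, 1, 1, 1, 1, 1, 1, 1]
}}

```text
time: 5.02
position: [0.5961, -0.1164, 0.0652]
tool_rot: [0.759, 0.651, -0.0, -0.0]
ft_force: [-0.1, -0.6, -0.3]
grip_width: 0.0005
grip_force: 0.0
```

```bash
python3 -c "
from h import *
o=status.get_obs();print(o['grip_width'],o['grip_force'],o['moment'])
togo([.59595,-.11605,.065],21-74)
w=cam('wrist'); np.savez('w2.npz',**w)
x=cv2.resize(w['pixels'][130:310,130:370],(800,600),interpolation=cv2.INTER_CUBIC)
cv2.imwrite('pics/w2.png',(255*(x/255.)**.5).astype(np.uint8))"
```

```text
0.0004846471986846877 0.0 [-0.10911916  0.06758176 -0.01097189]
pos [ 0.5961 -0.1164  0.0652] yaw -8.7 tilt [-1.e-04  0.e+00 -1.e+00] shift [ 0.0004 -0.0002  0.0002] turn 44.3 t 5.0167
```

View pics/w2.png

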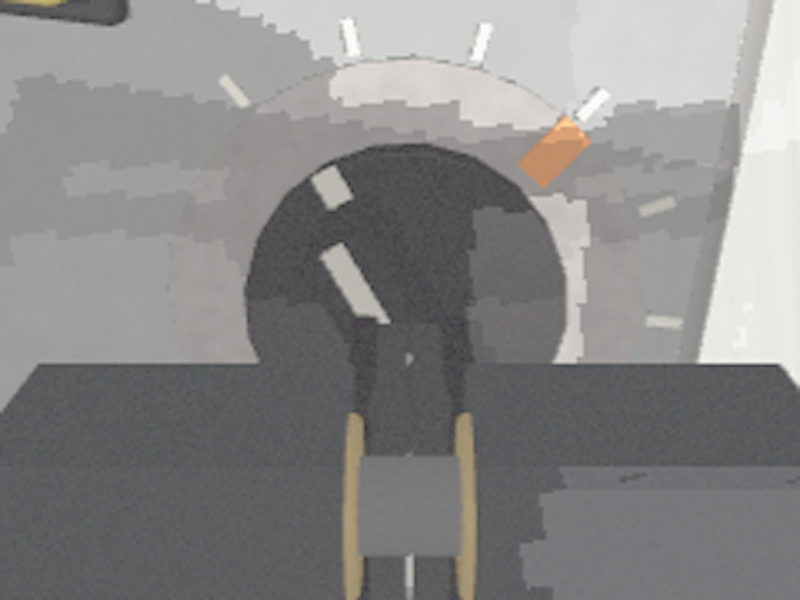

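The pointer did not follow: the skirt and pointer turned 30° anticlockwise in view. The fingers are fully shut at about (408,340), above the bar. I'll check the true height from the skirt's apparent size.

```bash
python3 -c "
from h import *
from scipy.optimize import least_squares
c=dict(np.load('w2.npz')); 
# skirt edge points in crop px
P=np.array([[245,297],[567,297],[405,144],[300,180],[515,183]])/3.3333+130
Q=np.array([[332,186],[330,250],[384,320],[555,152],[520,165],[543,187]])/3.3333+130
def res(x):
  r=[]
  for u,v in P:
    w=px2w(c,u,v,.059+x[2])[:2]; r.append(np.hypot(*(w-x[:2]))-.032)
  return r
s=least_squares(res,[.596,-.116,0]);print(s.x,np.array(s.fun)*1e3)
k=s.x
for (u,v),z in zip(Q,[.059,.086,.086,.053,.053,.053]):
  w=px2w(c,u,v,z+k[2])[:2]-k[:2];print(np.round(w*1e3,1),np.degrees(np.arctan2(w[1],w[0])))
"
```

```text
[ 0.59559187 -0.1171742  -0.0034876 ] [-2.94320497e-02  6.03659643e-05 -9.24434229e-02  8.48462861e-02
  3.64082992e-02]
[-10.5  25.5] 112.3926690835125
[-9.7 21.7] 114.07338342186283
[-2.6  7.6] 109.07612676435842
[33.3 24.1] 35.87028211594217
[26.2 22.5] 40.67178782710572
[30.2 17.3] 29.90210572220616
```

```bash
python3 -c "
from h import *
c=dict(np.load('w2.npz')); m=np.linalg.inv(c['mount'])
def pr(p):
  q=m@np.append(p,1); return np.round([c['fx']*q[0]/q[2]+c['cx'],c['fy']*q[1]/q[2]+c['cy']],1)
for x in(.0095,0,-.0095):
  print(x,[list(pr([x,y,z])) for y in(0,.05) for z in(0,-.01,-.02,-.03)])
a=dict(np.load('w1.npz'))['pixels'][200:300,100:180]; b=c['pixels'][190:290,212:292]
x=cv2.resize(np.hstack([a,b]),(800,500),interpolation=cv2.INTER_CUBIC);cv2.imwrite('pics/f.png',(255*(x/255.)**.4).astype(np.uint8))
"
```

```text
0.0095 [[np.float64(252.3), np.float64(210.5)], [np.float64(252.4), np.float64(216.3)], [np.float64(252.4), np.float64(222.7)], [np.float64(252.4), np.float64(229.8)], [np.float64(332.4), np.float64(210.6)], [np.float64(336.4), np.float64(216.4)], [np.float64(340.8), np.float64(222.8)], [np.float64(345.7), np.float64(229.9)]]
0 [[np.float64(252.3), np.float64(224.7)], [np.float64(252.3), np.float64(231.1)], [np.float64(252.3), np.float64(238.1)], [np.float64(252.4), np.float64(246.0)], [np.float64(331.3), np.float64(224.7)], [np.float64(335.2), np.float64(231.1)], [np.float64(339.5), np.float64(238.2)], [np.float64(344.2), np.float64(246.0)]]
-0.0095 [[np.float64(252.3), np.float64(238.4)], [np.float64(252.3), np.float64(245.4)], [np.float64(252.3), np.float64(253.1)], [np.float64(252.3), np.float64(261.6)], [np.float64(330.2), np.float64(238.5)], [np.float64(334.0), np.float64(245.4)], [np.float64(338.2), np.float64(253.1)], [np.float64(342.8), np.float64(261.7)]]
```

View pics/f.png

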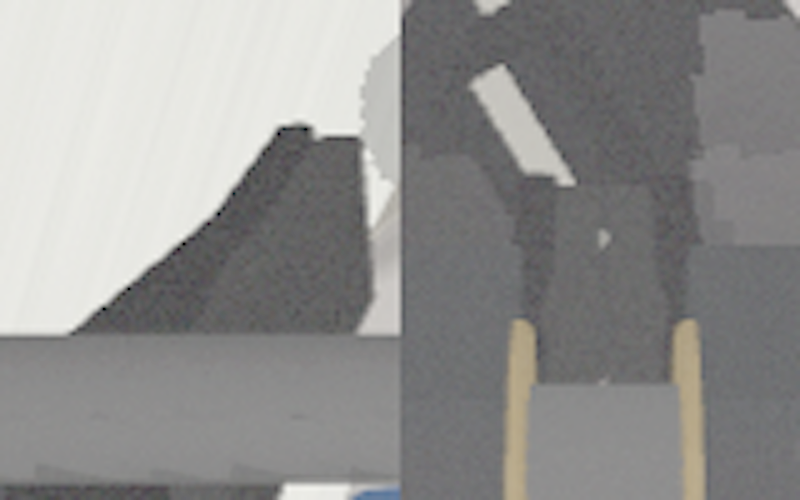

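The tips show at row 225–227, whereas a tip at the stated TCP would show at about row 210. So the fingers end about 23 mm above the reported TCP and closed just over the bar. I'll open, turn back, and go about 20 mm lower while watching the force.

{"api": "arm_command", "payload": {
  "delta_rot": [
    [0, 0, -5],
    [0, 0, -10],
    [0, 0, -15],
    [0, 0, -20],
    [0, 0, -25],
    [0, 0, -30],
    [0, 0, -30],
    [0, 0, -30],
    [0, 0, -30],
    [0, 0, -30],
    [0, 0, -30],
    [0, 0, -30]
  ],
  "delta_pos": [
    [0, 0, 0],
    [0, 0, 0],
    [0, 0, 0],
    [0, 0, 0],
    [0, 0, 0],
    [0, 0, 0],
    [0, 0, 0.003],
    [0, 0, 0.006],
    [0, 0, 0.009],
    [0, 0, 0.012],
    [0, 0, 0.012],
    [0, 0, 0.012]
  ],
  "gripper": [-0.3, -0.3, -0.3, -0.3, -0.3, -0.3, -0.3, -0.3, -0.3, -0.3, -0.3, -0.3]
}}

```text
time: 6.07
position: [0.5958, -0.1163, 0.0528]
tool_rot: [0.566, 0.825, -0.0, -0.0]
ft_force: [0.0, 0.5, -0.3]
grip_width: 0.0561
grip_force: 0.0
```

{"api": "arm_command", "payload": {
  "delta_rot": [
    [0, 0, 0],
    [0, 0, 0],
    [0, 0, 0],
    [0, 0, 0],
    [0, 0, 0]
  ],
  "delta_pos": [
    [0, 0, 0.003],
    [0, 0, 0.006],
    [0, 0, 0.008],
    [0, 0, 0.008],
    [0, 0, 0.008]
  ],
  "gripper": [-0.3, -0.3, -0.3, -0.3, -0.3]
}}

```text
time: 6.48
position: [0.596, -0.1164, 0.045]
tool_rot: [0.566, 0.825, -0.0, -0.0]
ft_force: [0.4, 0.3, 0.1]
grip_width: 0.0569
grip_force: 0.0
```

{"api": "arm_command", "payload": {
  "delta_rot": [
    [0, 0, 0],
    [0, 0, 0],
    [0, 0, 0],
    [0, 0, 0],
    [0, 0, 0],
    [0, 0, 0],
    [0, 0, 0],
    [0, 0, 0],
    [0, 0, 0],
    [0, 0, 0]
  ],
  "delta_pos": [
    [0, 0, 0],
    [0, 0, 0],
    [0, 0, 0],
    [0, 0, 0],
    [0, 0, 0],
    [0, 0, 0],
    [0, 0, 0],
    [0, 0, 0],
    [0, 0, 0],
    [0, 0, 0]
  ],
  "gripper": [1, 1, 1, 1, 1, 1, 1, 1, 1, 1],
  "grip_force": 25
}}

```text
time: 7.32
position: [0.5949, -0.1168, 0.0452]
tool_rot: [0.565, 0.825, -0.001, -0.001]
ft_force: [-4.3, -3.2, 2.2]
grip_width: 0.0137
grip_force: 25.0
```

The bar is now gripped: 13.7 mm at 25 N. Turning.

{"api": "arm_command", "payload": {
  "delta_rot": [
    [0, 0, 6],
    [0, 0, 12],
    [0, 0, 18],
    [0, 0, 24],
    [0, 0, 30],
    [0, 0, 36],
    [0, 0, 42],
    [0, 0, 48],
    [0, 0, 54],
    [0, 0, 60],
    [0, 0, 66],
    [0, 0, 70]
  ],
  "delta_pos": [
    [0, 0, 0],
    [0, 0, 0],
    [0, 0, 0],
    [0, 0, 0],
    [0, 0, 0],
    [0, 0, 0],
    [0, 0, 0],
    [0, 0, 0],
    [0, 0, 0],
    [0, 0, 0],
    [0, 0, 0],
    [0, 0, 0]
  ],
  "gripper": [1, 1, 1, 1, 1, 1, 1, 1, 1, 1, 1, 1]
}}

```text
time: 8.32
position: [0.596, -0.1171, 0.0453]
tool_rot: [0.937, 0.349, -0.0, 0.0]
ft_force: [-2.5, -2.8, 1.3]
grip_width: 0.0141
grip_force: 25.0
```

{"api": "arm_command", "payload": {
  "delta_rot": [
    [0, 0, 2],
    [0, 0, 4],
    [0, 0, 4],
    [0, 0, 4],
    [0, 0, 4]
  ],
  "delta_pos": [
    [0, 0, 0],
    [0, 0, 0],
    [0, 0, 0],
    [0, 0, 0],
    [0, 0, 0]
  ],
  "gripper": [1, 1, 1, 1, 1]
}}

```text
time: 8.73
position: [0.5961, -0.1171, 0.0453]
tool_rot: [0.948, 0.319, -0.0, 0.0]
ft_force: [-2.9, -4.3, 1.1]
grip_width: 0.0137
grip_force: 25.0
```

```bash
python3 -c "
from h import *
togo([.59595,-.11605,.045],21-74)
w=cam('wrist'); np.savez('w3.npz',**w)
x=cv2.resize(w['pixels'][130:250,170:330],(800,600),interpolation=cv2.INTER_CUBIC)
cv2.imwrite('pics/w3.png',(255*(x/255.)**.5).astype(np.uint8))"
```

```text
pos [ 0.5961 -0.1171  0.0453] yaw -52.8 tilt [-0.e+00 -9.e-04 -1.e+00] shift [ 0.0006 -0.0009  0.0002] turn 0.2 t 8.7333
```

View pics/w3.png

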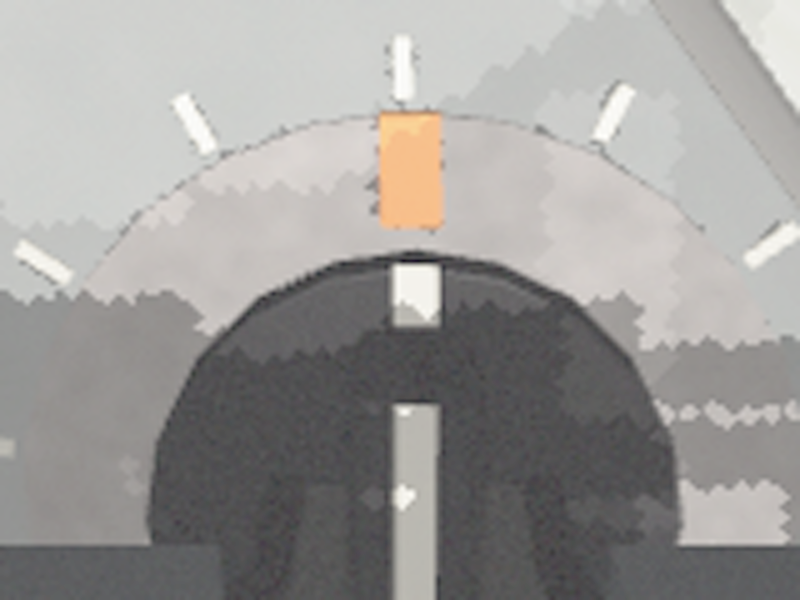

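The pointer is centred at x≈416 and the marker at x≈410, so I've gone about 1° too far. I'll trim back 1°, release and rise.

{"api": "arm_command", "payload": {
  "delta_rot": [
    [0, 0, -1],
    [0, 0, -1],
    [0, 0, -1],
    [0, 0, -1],
    [0, 0, -1],
    [0, 0, -1],
    [0, 0, -1]
  ],
  "delta_pos": [
    [0, 0, 0],
    [0, 0, 0],
    [0, 0, 0],
    [0, 0, 0],
    [0, 0, 0],
    [0, 0, 0],
    [0, 0, 0]
  ],
  "gripper": [1, 1, 1, -0.3, -0.3, -0.3, -0.3]
}}

```text
time: 9.37
position: [0.5965, -0.1158, 0.0452]
tool_rot: [0.945, 0.327, 0.0, -0.0]
ft_force: [-0.7, 0.3, 0.3]
grip_width: 0.0328
grip_force: 0.0
```

{"api": "arm_command", "payload": {
  "delta_rot": [
    [0, 0, 0],
    [0, 0, 0],
    [0, 0, 0],
    [0, 0, 0],
    [0, 0, 0],
    [0, 0, 0],
    [0, 0, 0],
    [0, 0, 0]
  ],
  "delta_pos": [
    [0, 0, 0],
    [0, 0, -0.02],
    [0, 0, -0.05],
    [0, 0, -0.08],
    [0, 0, -0.11],
    [0, 0, -0.13],
    [0, 0, -0.13],
    [0, 0, -0.13]
  ],
  "gripper": [-0.3, -0.3, -0.3, -0.3, -0.3, -0.3, -0.3, -0.3]
}}

```text
time: 10.03
position: [0.597, -0.1165, 0.1767]
tool_rot: [0.945, 0.327, 0.001, 0.001]
ft_force: [-0.4, 0.0, -1.1]
grip_width: 0.0565
grip_force: 0.0
```

```bash
python3 -c "
from h import *
w=cam('wrist'); np.savez('w4.npz',**w); u,v=w2px(w,[.596,-.1165,.059]); print(u,v); u=int(u);v=int(v)
x=cv2.resize(w['pixels'][v-60:v+60,u-80:u+80],(800,600),interpolation=cv2.INTER_CUBIC); x=(255*(x/255.)**.5).astype(np.uint8)
im=w['pixels']
h=cv2.cvtColor(im,cv2.COLOR_BGR2HSV).astype(int); yy,xx=np.mgrid[:384,:512]
near=(np.hypot(xx-u,yy-v)<60)
om=near&(h[...,0]>5)&(h[...,0]<22)&(h[...,1]>140)&(h[...,2]>60)
wm=near&(h[...,2]>75)&(np.abs(xx-u)<8)&(yy<v)&(yy>v-60)
o=[xx[om].mean(),yy[om].mean()]; print('orange',o,om.sum()); print([(r,np.round(np.dot(im[r,u-12:u+12].mean(1)>70,np.arange(u-12,u+12))/max(1,(im[r,u-12:u+12].mean(1)>70).sum()),1),(im[r,u-12:u+12].mean(1)>70).sum()) for r in range(v-34,v+5,2)])
cv2.imwrite('pics/w4.png',x)
togo([.56867,.08686,.2],74.8)
"
```

```text
251.7444963283752 179.19768071504674
orange [np.float64(251.96774193548387), np.float64(136.8494623655914)] 93
[(145, np.float64(250.5), np.int64(24)), (147, np.float64(250.1), np.int64(21)), (149, np.float64(248.4), np.int64(10)), (151, np.float64(252.0), np.int64(7)), (153, np.float64(252.0), np.int64(7)), (155, np.float64(252.0), np.int64(7)), (157, np.float64(0.0), np.int64(0)), (159, np.float64(0.0), np.int64(0)), (161, np.float64(252.0), np.int64(5)), (163, np.float64(252.0), np.int64(5)), (165, np.float64(252.0), np.int64(5)), (167, np.float64(252.0), np.int64(5)), (169, np.float64(252.0), np.int64(5)), (171, np.float64(252.0), np.int64(5)), (173, np.float64(252.0), np.int64(5)), (175, np.float64(252.0), np.int64(5)), (177, np.float64(251.5), np.int64(6)), (179, np.float64(252.0), np.int64(5)), (181, np.float64(252.0), np.int64(5)), (183, np.float64(252.0), np.int64(5))]
pos [ 0.5958 -0.1161  0.1751] yaw -51.9 tilt [-1.e-04  3.e-04 -1.e+00] shift [ 0.104  -0.1764 -0.0248] turn 53.3 t 10.0833
```

View pics/w4.png

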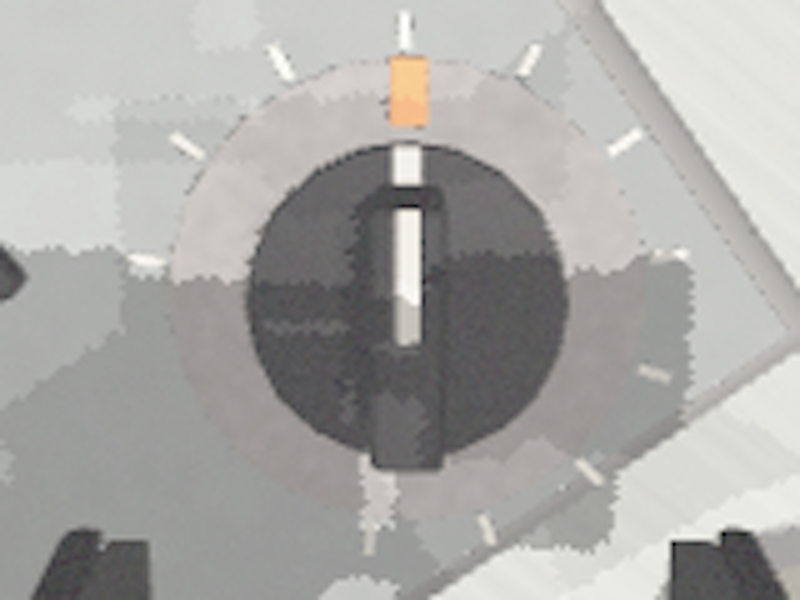

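The pointer at column 252.0 and the marker at 251.97 are lined up. Now I'll move to the green key with the fingers shut, keeping the present yaw because it keeps the gripper body well clear of the microphone.

{"api": "arm_command", "payload": {
  "delta_rot": [
    [0, 0, 0],
    [0, 0, 0],
    [0, 0, 0],
    [0, 0, 0],
    [0, 0, 0],
    [0, 0, 0],
    [0, 0, 0],
    [0, 0, 0],
    [0, 0, 0],
    [0, 0, 0]
  ],
  "delta_pos": [
    [0, 0, -0.025],
    [0.015, -0.025, -0.025],
    [0.03, -0.05, -0.025],
    [0.045, -0.077, -0.025],
    [0.063, -0.107, -0.025],
    [0.081, -0.137, -0.025],
    [0.095, -0.161, -0.025],
    [0.104, -0.176, -0.025],
    [0.104, -0.176, -0.025],
    [0.104, -0.176, -0.025]
  ],
  "gripper": [1, 1, 1, 1, 1, 1, 1, 1, 1, 1],
  "grip_force": 10
}}

```text
time: 10.92
position: [0.5679, 0.0871, 0.1985]
tool_rot: [0.945, 0.328, -0.002, -0.0]
ft_force: [1.0, -0.5, 0.8]
grip_width: 0.0028
grip_force: 0.0
```

```bash
python3 -c "
from h import *
c=cam('wrist');print(w2px(c,[.56867,.08686,.076]))
for n,f in (([.56867,.08686],G),([.55277,.02915],RD)):
  q=w2px(c,[*n,.076]); u,v,k=blob(c['pixels'],q,45,f);print(u,v,k,px2w(c,u,v,.075))
print(status.get_obs()['grip_width'],status.get_obs()['ft_force']);togo([.5687,.0869,.085],-52)"
```

```text
(np.float64(253.61336800570473), np.float64(176.2046491477875))
253.32638888888889 174.12847222222223 1152 [0.56996736 0.08825042 0.075     ]
286.4330922242315 218.09945750452079 1106 [0.55447847 0.03212875 0.075     ]
0.0010893246710033766 [ 0.05654586 -0.80062936 -0.43529352]
pos [0.5684 0.0862 0.1988] yaw -51.8 tilt [-2.8e-03 -4.0e-04 -1.0e+00] shift [ 0.0009 -0.0003  0.1138] turn 0.2 t 10.9667
```

{"api": "arm_command", "payload": {
  "delta_rot": [
    [0, 0, 0],
    [0, 0, 0],
    [0, 0, 0],
    [0, 0, 0],
    [0, 0, 0],
    [0, 0, 0],
    [0, 0, 0],
    [0, 0, 0]
  ],
  "delta_pos": [
    [0, -0.001, 0.025],
    [0, -0.001, 0.05],
    [0, -0.001, 0.075],
    [0, -0.001, 0.1],
    [0, -0.001, 0.12],
    [0, -0.001, 0.132],
    [0, -0.001, 0.132],
    [0, -0.001, 0.132]
  ],
  "gripper": [1, 1, 1, 1, 1, 1, 1, 1]
}}

```text
time: 11.63
position: [0.5682, 0.0857, 0.0672]
tool_rot: [0.945, 0.326, -0.001, -0.0]
ft_force: [-0.2, 0.1, 0.6]
grip_width: 0.0003
grip_force: 0.0
```

{"api": "arm_command", "payload": {
  "delta_rot": [
    [0, 0, 0],
    [0, 0, 0],
    [0, 0, 0],
    [0, 0, 0],
    [0, 0, 0],
    [0, 0, 0],
    [0, 0, 0],
    [0, 0, 0]
  ],
  "delta_pos": [
    [0, 0, 0.003],
    [0, 0, 0.006],
    [0, 0, 0.009],
    [0, 0, 0.012],
    [0, 0, 0.015],
    [0, 0, 0.017],
    [0, 0, 0.017],
    [0, 0, 0.017]
  ],
  "gripper": [1, 1, 1, 1, 1, 1, 1, 1]
}}

```text
time: 12.3
position: [0.5685, 0.0871, 0.0511]
tool_rot: [0.945, 0.327, -0.0, -0.0]
ft_force: [0.4, 0.1, 0.8]
grip_width: 0.0005
grip_force: 0.0
```

{"api": "arm_command", "payload": {
  "delta_rot": [
    [0, 0, 0],
    [0, 0, 0],
    [0, 0, 0],
    [0, 0, 0],
    [0, 0, 0]
  ],
  "delta_pos": [
    [0, 0, 0.002],
    [0, 0, 0.004],
    [0, 0, 0.006],
    [0, 0, 0.006],
    [0, 0, 0.006]
  ],
  "gripper": [1, 1, 1, 1, 1]
}}

```text
time: 12.72
position: [0.569, 0.087, 0.0456]
tool_rot: [0.945, 0.327, 0.0, 0.0]
ft_force: [0.5, 1.2, 4.9]
grip_width: 0.0008
grip_force: 2.3
```

{"api": "arm_command", "payload": {
  "delta_rot": [
    [0, 0, 0],
    [0, 0, 0],
    [0, 0, 0],
    [0, 0, 0],
    [0, 0, 0],
    [0, 0, 0]
  ],
  "delta_pos": [
    [0, 0, 0.0015],
    [0, 0, 0.003],
    [0, 0, 0.0045],
    [0, 0, 0.006],
    [0, 0, 0.006],
    [0, 0, 0.006]
  ],
  "gripper": [1, 1, 1, 1, 1, 1]
}}

```text
time: 13.22
position: [0.5691, 0.087, 0.04]
tool_rot: [0.945, 0.327, 0.001, 0.0]
ft_force: [-0.8, 1.0, 7.1]
grip_width: 0.0003
grip_force: 3.7
```

{"api": "arm_command", "payload": {
  "delta_rot": [
    [0, 0, 0],
    [0, 0, 0],
    [0, 0, 0],
    [0, 0, 0]
  ],
  "delta_pos": [
    [0, 0, 0.001],
    [0, 0, 0.001],
    [0, 0, 0.001],
    [0, 0, 0.001]
  ],
  "gripper": [1, 1, 1, 1]
}}

```text
time: 13.55
position: [0.569, 0.0871, 0.0391]
tool_rot: [0.945, 0.327, 0.001, 0.0]
ft_force: [-0.4, -0.3, 7.7]
grip_width: 0.0007
grip_force: 3.9
```

{"api": "arm_command", "payload": {
  "delta_rot": [
    [0, 0, 0],
    [0, 0, 0],
    [0, 0, 0],
    [0, 0, 0]
  ],
  "delta_pos": [
    [0, 0, 0.001],
    [0, 0, 0.002],
    [0, 0, 0.002],
    [0, 0, 0.002]
  ],
  "gripper": [1, 1, 1, 1]
}}

```text
time: 13.88
position: [0.5691, 0.087, 0.0373]
tool_rot: [0.945, 0.327, 0.001, 0.0]
ft_force: [-1.5, 0.6, 9.7]
grip_width: 0.0008
grip_force: 4.4
```

{"api": "arm_command", "payload": {
  "delta_rot": [
    [0, 0, 0],
    [0, 0, 0],
    [0, 0, 0],
    [0, 0, 0]
  ],
  "delta_pos": [
    [0, 0, 0.0005],
    [0, 0, 0.0005],
    [0, 0, 0.0005],
    [0, 0, 0.0005]
  ],
  "gripper": [1, 1, 1, 1]
}}

```text
time: 14.22
position: [0.5691, 0.087, 0.0371]
tool_rot: [0.945, 0.327, 0.001, 0.0]
ft_force: [-1.3, 0.6, 10.8]
grip_width: 0.0004
grip_force: 5.2
```

{"api": "arm_command", "payload": {
  "delta_rot": [
    [0, 0, 0],
    [0, 0, 0],
    [0, 0, 0],
    [0, 0, 0],
    [0, 0, 0],
    [0, 0, 0]
  ],
  "delta_pos": [
    [0, 0, 0.0005],
    [0, 0, 0.001],
    [0, 0, 0.001],
    [0, 0, 0.001],
    [0, 0, 0.001],
    [0, 0, 0.001]
  ],
  "gripper": [1, 1, 1, 1, 1, 1]
}}

```text
time: 14.72
position: [0.5691, 0.087, 0.037]
tool_rot: [0.945, 0.327, 0.001, 0.0]
ft_force: [-2.7, 0.8, 16.1]
grip_width: 0.0
grip_force: 8.1
```

```bash
python3 -c "
from h import *
c=cam('top')
for n,f in (([.56867,.08686],G),([.55277,.02915],RD),([.53717,-.02877],Y)):
  q=w2px(c,[*n,.076]); print(blob(c['pixels'],q,14,f))
for i in range(3): cam('side'); o=status.get_obs(); print(o['time'],o['position'],o['ft_force'])"
```

```text
(np.float64(nan), np.float64(nan), np.int64(0))
(np.float64(248.57692307692307), np.float64(181.31410256410257), np.int64(156))
(np.float64(269.81609195402297), np.float64(187.31034482758622), np.int64(174))
14.8167 [0.56913025 0.08705042 0.03702515] [-2.81427952  0.95303882 16.0035303 ]
14.8667 [0.56911651 0.08704819 0.03702811] [-3.22379192  0.85683351 15.59238448]
14.9167 [0.56909746 0.08705295 0.03700266] [-2.81767237  0.10441922 15.56668168]h.py:17: RuntimeWarning: Mean of empty slice.
  return xx[m].mean(),yy[m].mean(),m.sum()
  ret = ret.dtype.type(ret / rcount)
```

The key is firmly on its stop at a steady 16 N, under the 25 N limit. Red and yellow are still where they were.

```bash
python3 -c "
from rig import robot
print(robot.hand_in())"
```

```text
the job is handed in; nothing more can be done
None
```

I turned the volume knob clockwise until its pointer lined up with the orange marker (overshooting by about 1° and trimming back). I then pressed the green talk key to its stop and handed the job in at about 15 s, still holding it down with about 16 N.

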